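Lock the dust-cup carriage, then hold its bayonet lid half turned in

ROBOT

A 6-joint arm with a two-finger parallel gripper is mounted at the origin on the work surface. World frame = base frame: x ahead of the robot, y to its left, z up, the work surface at z = 0. Lengths are in m, angles in rad, forces in N, time in s.
With the tool pointing down it reaches from about 0.35 to 0.975 m from the base axis. Payload 4.9 kg.
Tool frame: the origin (TCP) lies midway between the tips of the shut fingers; the grasp point (between the pads) lies ctrl.grip_point_offset behind it (ctrl.grip_point_offset is the distance from the TCP to the grasp point, in m); x points along the fingers, y is the direction in which the jaws open and shut, and the axes are right-handed (so a half turn about x gives the same grasp; the last joint's range is limited). The gripper opens to 85 mm and grips with 20 to 120 N. Pads are 22 mm wide; open, the fingers measure 114 mm over their backs; the gripper's body (76 mm by 85 mm) begins 54 mm behind the grasp point. The pads swing forward as they close: fully open they stand 13 mm farther back than shut.
Start: joints at [-1.38, 0.053, 1.613, -0, 1.476, -0.119], TCP at [0.191, -0.595, 0.2] pointing down, gripper open.
Joint ranges: [-3.01, 3.01], [-1.01, 2.22], [0.06, 2.58], [-1.02, 4.17], [0.09, 2.62], [-3.14, 3.14]. Speed limits (rad/s): [2.57, 2.57, 3.14, 3.14, 3.14, 3.14].

INTERFACE

Orientations are given as a rotation vector (axis times angle).
In Python, from station import ctrl gives the robot as it stands. The module is installed in compiled form; this text tells all that it offers.
- The arm moves only by the tool drive_tool, never from a script. Its argument "commands" is text: rows parted by semicolons, each of 5 numbers parted by spaces: the closure, from -1 (fully open) to 1 (shut), so that 0 is half open, then the shift along the tool's x, y, z in units of 40 mm (1.0 is 40 mm), then the turn about the tool's x in units of 5 degrees (1.0 is 5 degrees). A call has 1 to 8 rows; each row is the pose to reach, as a shift and turn from the pose commanded when the call began, along the tool's axes at that moment; what a row does not reach only later rows make up. A row lasts 1/12 s, in which the tool goes at most 41.7 mm and 7.16 degrees, less where a joint would pass 70% of its speed; a pose out of reach is approached as far as the arm can. A call with a gripper value outside its range is refused whole. The fingers move at their own pace and stop on an object; "newtons" is the grip in N (left out, the last holds). Time passes only in rows, so rows that repeat a pose let the fingers close. It gives the time, the measured TCP pose, the force and the opening at its end, in the units of the state.
- ctrl.get_obs(): the state, without advancing time (a new reading comes with each control period).
- ctrl.get_image(name): name is "side" or "top" or "wrist"; returns (picture, depth): 420x560x3 uint8, blue, green, red; 420x560 float32, m along the optical axis (not along the pixel's ray), 0 where there is no reading.
- ctrl.camera_info(name): a dict with "K" (3x3 intrinsics, pixels), "T" (4x4, takes a point from camera to world coordinates). Camera axes: x right, y down, z forward; pixel columns grow to the right and rows downward; lengths in m; the calibration is good to about 2 mm. A picture is of the moment at which its call begins: read the wrist's pose just before it. camera_info takes no time and is no camera call; for the wrist camera it gives the pose at the moment of the call.
- ctrl.finish_job(): hands the job in, once; it reports no verdict.
The state is a dict: "t": time; "q": joint angles; "dq": joint speeds; "effort": joint torques, N m; "tool_pos": TCP position; "tool_rot": TCP orientation; "contact_force": force on the tool from outside, world axes, zero at the start; "wrist_torque": the same for the moment, N m; "opening": finger opening in m.
Only numpy, scipy, OpenCV 4.12 (cv2) and the standard library are available. Lean on these libraries where they do the work, as an engineer would, in place of code of your own. Each camera call takes 0.05 s, during which the arm holds its last target.

TASK

The dust cup of the vacuum cleaner stands loose on the slide of the service stand: first turn the clamp knob clockwise until the cup is firmly clamped, and leave it clamped. Then put the bayonet lid on, lugs down through the two notches of the cup's rim until it sits on the rim, twist it clockwise halfway to the lock, so that the grip bar points at the thin halfway rib and well short of the click at the latch block, and finish while still gripping the lid there for the seal check. Leave the other things on the table alone.

Things in the scene. Friction and masses are not known exactly. Their poses are not given: they have to be found in the camera images.
- stand: aluminium service stand fixed on the table, base plate 190 x 240 x 10 mm. Origin: on the table, under the middle of its slide. The cup slides along the stand's x (28 mm either way) between rails with inner faces at y +47 and -47 mm, tops 24 mm above the table. At -y: grey clamp housing, 74 x 88 mm, y -169 to -81 mm, top 50 mm above the table, knob on top
- clamp_knob (a joint): clamp knob angle, rad: 0 loose, 1.40 end stop; grows clockwise seen from above; starts at 0 to 0.3. It drives a sprung pad 7.1 mm per rad, which pushes the cup up to 4 mm across to the far rail and squares it, then presses 3 N or more from about 1.15 and 7 N at 1.40. Stiff (0.15 to 0.25 N m); stays where left
- clamp_knob_grip (a point): point on the knob's vertical axis, 87 mm above the table, at x 0, y -130 mm of the stand. Black knob with a bar grip 51 mm long, 14 mm wide, from 56 to 94 mm above the table, over a 54 mm disc whose top is at 64 mm. At angle 0 the bar lies along the stand's x; at angle q it is turned clockwise by q
- clamp_pad: rubber clamp pad, 36 mm wide, 13 mm high, that comes out of the housing along the stand's +y on to the cup's foot. Origin: 12 mm above the table, 12 mm behind its face
- cup: grey dust cup, loose on the slide. Origin: centre of its underside, 10 mm above the table; z up. Square foot 90 x 90 x 14 mm, round body 92 mm across, total height 100 mm. Two notches in the rim, 22 mm wide, out to 41 mm radius, point along its +x and -x. Under the rim is a ring space, 14 mm high, 82 mm across, where the lid's lugs turn, clockwise only
- cup_rim (a point): centre of the cup's mouth at the top of its rim, 100 mm above the cup's origin; mouth 66 mm across, rim 6 mm thick
- halfway_rib (a point): top of one of the two thin upright ribs (4 mm wide) outside the rim, at 48 mm radius and 36 degrees clockwise from above from a notch (the other is opposite). At 75 degrees are blocks 16 mm wide, the latch. The lid turns freely to 45 degrees, is resisted by spring balls from about 47 and clicks locked at about 75
- lid: black bayonet lid with a grey grip bar, right way up on the table. Origin: centre of its underside; z up. Plug 58 mm across, 14 mm tall; two lugs at its foot along +x and -x, 14 mm wide, 5.5 mm thick, out to 38 mm radius (4 mm side clearance in the notches); flange 88 mm across from 14 to 20 mm. Seated, its origin is 86 mm above the cup's, with 2.5 mm play upward. 0.08 to 0.17 kg
- lid_grip (a point): point on the lid's axis in its grip bar, 42 mm above the lid's origin. The bar lies along the lid's x, in line with the lugs: 54 mm long, 14 mm wide, from 20 to 52 mm above the lid's origin, low pointer ridges at its ends. A half turn of the lid makes no difference
- filter: round pleated air filter cartridge, 68 mm diameter, 48 mm tall, standing on end near the lid; it has no grip bar; bystander. Origin: centre of its underside
- tape_roll: roll of masking tape lying flat, 100 mm outside diameter, 24 mm tall; bystander. Origin: centre of its underside
- tape_measure: tape measure, 80 x 40 x 56 mm tall; bystander. Origin: centre of its underside
- speaker0: small black desk loudspeaker, 75 x 75 x 100 mm tall; bystander. Origin: centre of its underside
- speaker1: a second loudspeaker like the first; bystander. Origin: centre of its underside
- screwdriver: screwdriver lying flat, 200 mm long; bystander. Origin: middle of its length, on the table
- mug: white mug, 80 mm across, 95 mm tall; bystander. Origin: centre of its underside
- pen: pen lying flat, 150 mm long; bystander. Origin: middle of its length, on the table
There are look-alikes about, which are no part of the job. Leave any purple or turquoise look-alike of the lid alone.

How it is judged:
By the outcome, as a careful person would: the job done as asked, in the order asked, and still so for the second after the job is handed in, while the arm keeps its last pose, push and grip.
It also fails if it takes over 54 s, if anything falls off the work surface, if the arm or the gripper's body presses on something with over 40 N, if the wrist force passes 120 N, or if a joint passes its speed limit or range.

## Working session

There is one attempt and no reset: what is moved stays moved. The work goes in short steps, Python scripts to look and compute and a tool call to move; the robot and the scene stay as the last step left them, time stands still between calls to the robot, and variables do not carry over. Pictures are saved under pics/ and viewed, and the job is handed in when it is done.

Besides the shell and the picture viewer there is one more tool, called as name(argument=value, ...), one argument or row to a line, values as JSON. drive_tool: Moves the arm, as the interface text tells. Its arguments: {"type":"object","properties":{"commands":{"type":"string"},"newtons":{"type":"number"}},"required":["commands"]}

```bash
mkdir -p pics
cat > h.py <<'E'
import numpy as np,cv2
from scipy.spatial.transform import Rotation as R
from station import ctrl
def snap(name,fn):
    T=np.array(ctrl.camera_info(name)["T"]);K=np.array(ctrl.camera_info(name)["K"])
    im,d=ctrl.get_image(name)
    cv2.imwrite(f"pics/{fn}.png",im); np.savez(f"pics/{fn}.npz",im=im,d=d,T=T,K=K)
    return im,d,K,T
def load(fn):
    z=np.load(f"pics/{fn}.npz");return z['im'],z['d'],z['K'],z['T']
def world(d,K,T):
    v,u=np.indices(d.shape);X=np.stack([(u-K[0,2])/K[0,0]*d,(v-K[1,2])/K[1,1]*d,d],-1)
    P=X@T[:3,:3].T+T[:3,3];P[d<=0]=np.nan;return P
def crop(fn,u0,u1,v0,v1,s,out):
    im=load(fn)[0][v0:v1,u0:u1];cv2.imwrite(f"pics/{out}.png",cv2.resize(im,None,fx=s,fy=s,interpolation=cv2.INTER_CUBIC))
def st():
    o=ctrl.get_obs();print({k:np.round(o[k],4).tolist() for k in o if k not in('dq','effort')});return o
E
python3 - <<'E'
from h import *
o=st();print(ctrl.grip_point_offset, R.from_rotvec(o['tool_rot']).as_matrix().round(3))
for n in("top","side"):
    i,d,K,T=snap(n,n+"0");print(n,K.round(1).tolist(),T.round(3).tolist())
E
```

```text
{'t': 0.0, 'q': [-1.38, 0.0534, 1.6143, -0.0, 1.476, -0.119], 'tool_pos': [0.1904, -0.5945, 0.1983], 'tool_rot': [2.0552, 0.3232, -2.0554], 'contact_force': [0.0723, -0.5312, 0.1213], 'wrist_torque': [-0.015, 0.0424, 0.0102], 'opening': 0.0857}
0.0187 [[-0.     0.305 -0.952]
 [ 0.002 -0.952 -0.305]
 [-1.    -0.002 -0.   ]]
top [[383.1, 0.0, 275.6], [0.0, 383.1, 207.1], [0.0, 0.0, 1.0]] [[0.019, -0.996, 0.082, 0.491], [-1.0, -0.019, 0.002, -0.052], [-0.0, -0.082, -0.997, 1.1], [0.0, 0.0, 0.0, 1.0]]
side [[497.5, 0.0, 273.6], [0.0, 497.5, 207.5], [0.0, 0.0, 1.0]] [[0.992, -0.044, 0.118, 0.352], [-0.124, -0.473, 0.872, -1.501], [0.018, -0.88, -0.475, 0.906], [0.0, 0.0, 0.0, 1.0]]
```

View pics/top0.png

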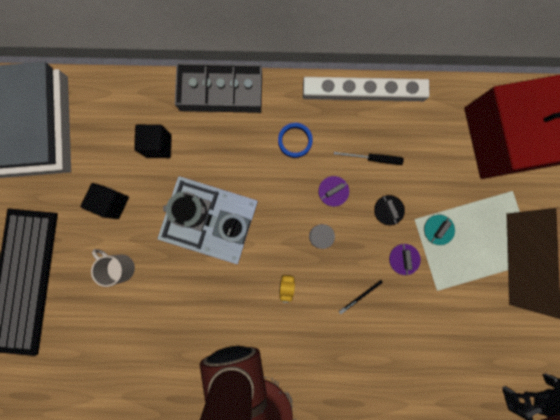

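View pics/side0.png

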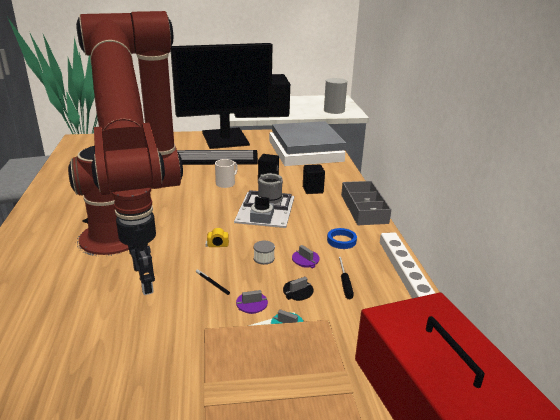

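Lid candidates in the top view are purple (334,191), black (389,209), purple (404,259) and turquoise (439,230). The filter at (321,236) has no bar. The black one fits the description, so I'll check it and the stand close up.

Run:
```python
from h import *
im,d,K,T=load("top0")
a=cv2.resize(im[165:275,150:260],None,fx=5,fy=5,interpolation=cv2.INTER_CUBIC)
b=cv2.resize(im[180:240,360:420],None,fx=4,fy=4,interpolation=cv2.INTER_CUBIC)
c=np.zeros((550,800,3),np.uint8);c[:,:550]=a;c[:240,555:795]=b;cv2.imwrite("pics/c1.png",c)
P=world(d,K,T)
def rep(n,m):
    q=P[m];print(n,m.sum(),np.nanmean(q,0).round(4),np.nanmedian(q,0).round(4))
    r=cv2.minAreaRect((q[:,:2]*1000).astype(np.float32));print(r)
v,u=np.indices(d.shape)
def box(u0,u1,v0,v1):return(u>=u0)&(u<u1)&(v>=v0)&(v<v1)
lb=box(370,410,188,232)
print(np.round(P[195:225:3,375:405:3,2]*1000))
rep("lidbar",lb&(P[...,2]>.040))
rep("lidflange",lb&(P[...,2]>.012))
s=box(150,215,170,240);sb=box(215,250,205,250)
rep("cuprim",s&(P[...,2]>.100))
rep("knobbar",sb&(P[...,2]>.08))
rep("house",sb&(P[...,2]>.042))
print(np.round(P[180:240:4,160:250:5,2]*1000))
```

```text
[[ 1.  2. -3.  2. 23. 20. -1.  2.  0. -3.]
 [-2. -2. 25. 22. 18. 23. 21. 19.  6.  0.]
 [ 0. 18. 21. 25. 51. 53. 20. 21. 20.  1.]
 [20. 17. 18. 19. 43. 56. 20. 23. 22. 22.]
 [20. 21. 21. 20. 35. 52. 54. 19. 20. 22.]
 [20. 20. 23. 19. 24. 48. 51. 16. 23. 17.]
 [20. 22. 22. 21. 18. 43. 52. 55. 20. 23.]
 [14. 18. 21. 20. 21. 25. 50. 53. 22. 18.]
 [ 3. 22. 22. 21. 21. 20. 37. 20. 19. -0.]
 [ 2.  1. 23. 21. 23. 22. 22. 19. 19.  1.]]
lidbar 119 [ 0.5772 -0.3697  0.0508] [ 0.578  -0.3695  0.0516]
((577.5993041992188, -370.7947692871094), (53.83738708496094, 14.84435749053955), 23.182771682739258)
lidflange 754 [ 0.5769 -0.3694  0.0256] [ 0.5769 -0.3671  0.0208]
((577.585205078125, -370.7988586425781), (85.67288208007812, 86.16446685791016), 66.35530090332031)
cuprim 516 [0.5623 0.1881 0.1086] [0.5622 0.19   0.1093]
((562.77099609375, 188.34634399414062), (92.31184387207031, 100.68549346923828), 25.679731369018555)
knobbar 110 [0.5185 0.0668 0.093 ] [0.5193 0.0663 0.0933]
((518.430419921875, 67.2109146118164), (14.001852035522461, 50.51610565185547), 69.60877990722656)
house 855 [0.5197 0.069
[... 858 characters left out ...]
.   9.   9.
    7.  10.  11.   9.]
 [ -4.   3. 112.  93.  93.  90.  91.  91. 110.  97.  10.   6.  49.  50.
   11.  11.   9.   6.]
 [ -0.  12. 112.  90.  92.  92.  92. 111. 105.  39.  22.  21.  49.  53.
   57.  56.  56.  10.]
 [ -4.   8. 112. 107.  90.  87. 107. 111.  78.  17.  16.  27.  48.  57.
   64.  94.  57.  50.]
 [ -1.  25.  10. 105.  91. 111. 110.  91.  34.  25.  28.  48.  51.  62.
   97.  83.  64.  59.]
 [ -1.  24.  10.  11.  10.   7.  18.  26.  23.   9.  10.  51.  56.  65.
   96.  65.  62.  55.]
 [ 11.  22.   8.  12.  13.  11.  10.   9.   7.  24.  12.  50.  53.  63.
   90.  64.  64.  55.]
 [  9.  23.  24.   7.  11.   9.  10.   5.  23.  11.  11.  49.  49.  57.
   89.  64.  57.  36.]]
```

View pics/c1.png

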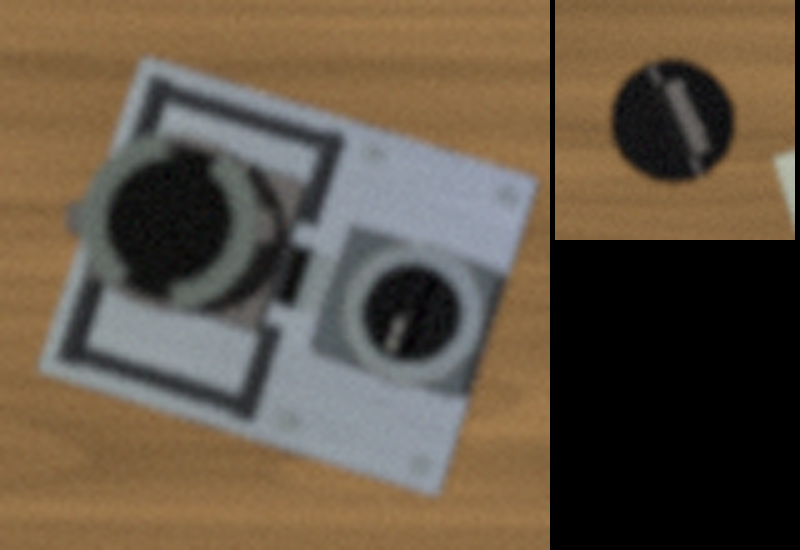

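The black lid at (389,209) matches the description: a grey bar on a black flange, standing upright. Its centre is (0.5775,-0.3705) with the bar at about 23°. The knob bar is at (0.518,0.067), at about -20°. I'll approach above the knob with a free wrist look.

```bash
cat >> h.py <<'E'
def go(x,y,z,yaw=None):
    """units to TCP target (measured pose based); yaw = jaw dir deg"""
    o=ctrl.get_obs();M=R.from_rotvec(o['tool_rot']).as_matrix()
    s=M.T@(np.array([x,y,z])-o['tool_pos'])/.04
    a=np.degrees(np.arctan2(M[1,1],M[0,1]));
    t=None if yaw is None else -((yaw-a))/5
    print("t",round(float(o['t']),2),"pos",np.round(o['tool_pos'],4),"jaw",round(a,2),"xaxis",M[:,0].round(4),"open",round(float(o['opening']),4),"F",np.round(o['contact_force'],2),"Tq",np.round(o['wrist_torque'],2));print("units xyz",s.round(3),"turn",t)
E
python3 - <<'E'
from h import *
go(0.5184,0.0672,0.23,69.6)
im,d,K,T=load("top0");P=world(d,K,T);v,u=np.indices(d.shape)
m=(u>150)&(u<265)&(v>165)&(v<270)&(P[...,2]>.006)
r=cv2.minAreaRect((P[m][:,:2]*1000).astype(np.float32));print(r)
E
```

```text
t 0.1 pos [ 0.1904 -0.5946  0.1985] jaw -72.25 xaxis [-4.0e-04  1.8e-03 -1.0e+00] open 0.0857 F [ 0.18 -0.06 -0.11] Tq [ 0.03 -0.02  0.  ]
units xyz [ -0.761 -13.26  -12.854] turn -28.370089518949236
((545.3546752929688, 134.1025390625), (290.8995361328125, 255.54005432128906), 85.62541961669922)
```

drive_tool(
  commands="-1 -0.8 -0.6 -0.6 -1.2; -1 -0.8 -1.2 -1.2 -2.4; -1 -0.8 -1.8 -1.8 -3.6; -1 -0.8 -2.4 -2.4 -4.8; -1 -0.8 -3 -3 -6; -1 -0.8 -3.6 -3.6 -7.2; -1 -0.8 -4.2 -4.2 -8.4; -1 -0.8 -4.8 -4.8 -9.6",
)

```text
t: 0.77
tool_pos: [0.3151, -0.3521, 0.231]
tool_rot: [1.511, 0.982, -1.51]
contact_force: [0.6, -0.7, 0.1]
opening: 0.0852
```

```bash
python3 -c "
from h import *
go(0.5184,0.0672,0.23,69.6)"
```

```text
t 0.77 pos [ 0.3151 -0.3521  0.231 ] jaw -23.98 xaxis [-2.e-04  7.e-04 -1.e+00] open 0.0852 F [ 0.61 -0.74  0.07] Tq [ 0.    0.02 -0.04]
units xyz [  0.032   0.384 -11.642] turn -18.715750752398765
```

drive_tool(
  commands="-1 0 0 -0.95 -1.2; -1 0 0 -1.9 -2.4; -1 0 0.1 -2.85 -3.6; -1 0 0.1 -3.8 -4.8; -1 0 0.1 -4.75 -6; -1 0 0.1 -5.7 -7.2; -1 0 0.1 -6.6 -8.4; -1 0 0.1 -7.5 -9.6",
)

```text
t: 1.43
tool_pos: [0.4418, -0.08, 0.2313]
tool_rot: [0.895, 1.379, -0.895]
contact_force: [0.8, 0.1, 0.8]
opening: 0.0849
```

```bash
python3 -c "
from h import *
go(0.5184,0.0672,0.23,69.6)"
```

```text
t 1.43 pos [ 0.4418 -0.08    0.2313] jaw 24.06 xaxis [-1.e-04  0.e+00 -1.e+00] open 0.0849 F [0.78 0.07 0.76] Tq [ 0.    0.04 -0.03]
units xyz [ 0.032  3.248 -2.579] turn -9.108057938673005
```

drive_tool(
  commands="-1 0 0.6 -0.5 -1.2; -1 0 1.2 -1 -2.4; -1 0 1.8 -1.5 -3.6; -1 0 2.4 -2 -4.8; -1 0 3 -2.4 -6; -1 0 3.25 -2.58 -7.2; -1 0 3.25 -2.58 -8.4; -1 0 3.25 -2.58 -9.1",
)

```text
t: 2.1
tool_pos: [0.519, 0.0659, 0.2307]
tool_rot: [0.279, 1.554, -0.279]
contact_force: [-0.1, -0.8, 0.3]
opening: 0.0855
```

```bash
python3 -c "
from h import *
snap('wrist','w1')
snap('top','t1')
go(0.5184,0.0672,0.16,69.6)
i=ctrl.camera_info('wrist');print(i['T'].round(3))"
```

```text
t 2.2 pos [0.5189 0.0652 0.2309] jaw 69.28 xaxis [-0.0012 -0.     -1.    ] open 0.0853 F [0.88 0.34 0.43] Tq [ 0.02 -0.04 -0.04]
units xyz [ 1.773  0.043 -0.027] turn -0.0649933983426962
[[ 0.354  0.898  0.261  0.452]
 [ 0.935 -0.34  -0.098  0.091]
 [ 0.     0.279 -0.96   0.405]
 [ 0.     0.     0.     1.   ]]
```

View pics/w1.png

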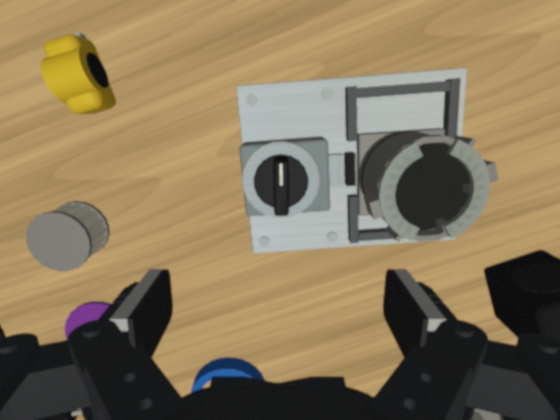

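The wrist view shows the knob at (281,183), its bar nearly vertical in the image, and the cup mouth at (433,188). I'll measure from this image.

Run:
```python
from h import *
im,d,K,T=load("w1");P=world(d,K,T);v,u=np.indices(d.shape)
def rep(n,m):
    q=P[m];r=cv2.minAreaRect((q[:,:2]*1000).astype(np.float32));print(n,m.sum(),np.median(q,0).round(4),[np.round(x,1) for x in r])
z=P[...,2]
b=(u>230)&(u<335)&(v>130)&(v<225)
rep("knob",b&(z>.084)); rep("disc",b&(z>.060)&(z<.07)); rep("house",b&(z>.044)&(z<.06))
rep("plate",(u>230)&(u<472)&(v>60)&(v<260)&(z>.006)&(z<.014))
c=(u>340)&(u<500)&(v>120)&(v<250)
rep("rim",c&(z>.104));rep("foot",c&(z>.020)&(z<.028))
# rim: fit circle of the outer top
q=P[c&(z>.106)][:,:2]
from scipy.optimize import least_squares
rr=np.hypot(*(q-np.median(q,0)).T)
print(np.nanpercentile(z[c&(z>.1)],[10,50,90]))
crop("w1",340,500,120,250,5,"c2")
```

```text
knob 865 [0.5175 0.0702 0.0935] [array([519.2,  69.6]), array([13.5, 50.7]), np.float64(69.9)]
disc 1540 [0.5183 0.0714 0.0637] [array([518.5,  69.9]), array([51.7, 51.3]), np.float64(70.7)]
house 3882 [0.5142 0.0874 0.0548] [array([521. ,  74.6]), array([88.1, 77.1]), np.float64(73.9)]
plate 16063 [0.4944 0.1256 0.0098] [array([541.9, 146.6]), array([240.2, 190.1]), np.float64(73.9)]
rim 4568 [0.5612 0.1965 0.1096] [array([563.3, 191.2]), array([ 93. , 102.8]), np.float64(48.2)]
foot 2382 [0.541  0.1469 0.0237] [array([571.8, 185.2]), array([121.5, 134.6]), np.float64(72.5)]
[0.1038872  0.10944131 0.11058116]
```

View pics/c2.png

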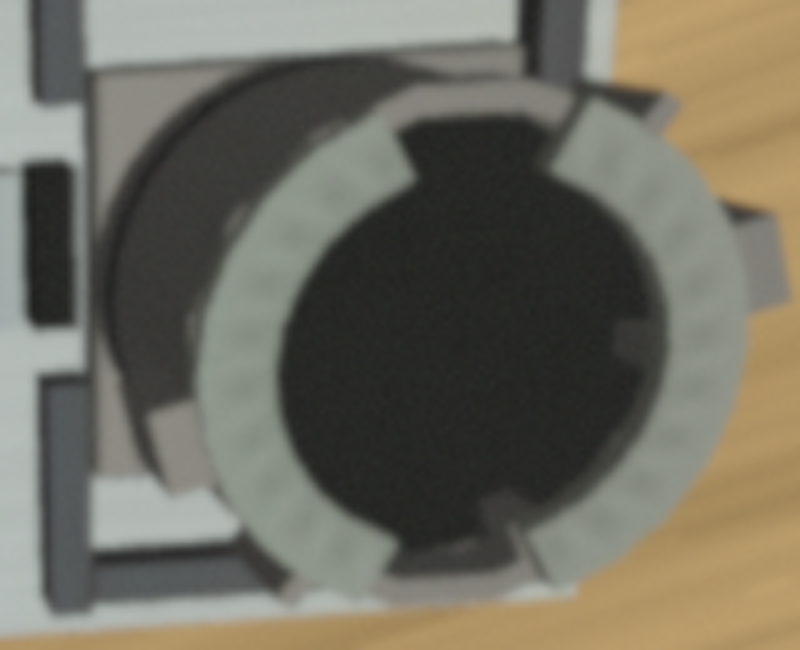

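```bash
python3 -c "
from h import *
go(0.5188,0.0690,0.069,69.9)"
```

```text
t 2.2 pos [0.5189 0.0652 0.2309] jaw 69.28 xaxis [-0.0012 -0.     -1.    ] open 0.0853 F [0.88 0.34 0.43] Tq [ 0.02 -0.04 -0.04]
units xyz [ 4.048  0.09  -0.031] turn -0.12499339834269847
```

drive_tool(
  commands="-1 0.6 0.09 -0.03 -0.12; -1 1.4 0.09 -0.03 -0.12; -1 2.2 0.09 -0.03 -0.12; -1 2.9 0.09 -0.03 -0.12; -1 3.5 0.09 -0.03 -0.12; -1 3.9 0.09 -0.03 -0.12; -1 4.05 0.09 -0.03 -0.12; -1 4.05 0.09 -0.03 -0.12",
  newtons=60,
)

```text
t: 2.87
tool_pos: [0.5176, 0.0685, 0.0675]
tool_rot: [0.277, 1.557, -0.278]
contact_force: [0.2, -0.1, -0.1]
opening: 0.0852
```

```bash
python3 -c "
from h import *
go(0.5188,0.0690,0.069,69.9)"
```

```text
t 2.87 pos [0.5176 0.0685 0.0675] jaw 69.76 xaxis [-4.1e-03  1.0e-04 -1.0e+00] open 0.0852 F [ 0.16 -0.07 -0.13] Tq [ 0.01 -0.04 -0.  ]
units xyz [-0.037  0.023  0.023] turn -0.027540626837037507
```

Close softly and see the side force.

drive_tool(
  commands="0 0 0 0 0; 1 0 0 0 0; 1 0 0 0 0; 1 0 0 0 0; 1 0 0 0 0; 1 0 0 0 0; 1 0 0 0 0; 1 0 0 0 0",
  newtons=30,
)

```text
t: 3.53
tool_pos: [0.5193, 0.0687, 0.0697]
tool_rot: [0.276, 1.553, -0.276]
contact_force: [-0.2, 1.0, -0.7]
opening: 0.0003
```

```bash
python3 -c "
from h import *
go(0.5188,0.0690,0.069,69.9)"
```

```text
t 3.53 pos [0.5193 0.0687 0.0697] jaw 69.85 xaxis [ 1.e-04 -0.e+00 -1.e+00] open 0.0003 F [-0.2   1.   -0.68] Tq [ 0.03 -0.03  0.03]
units xyz [ 0.017  0.003 -0.016] turn -0.010325430197417518
```

Closed on nothing, which I didn't expect. Looking.

```bash
python3 -c "
from h import *
snap('wrist','w2')
snap('side','s2')
crop('s2',200,340,130,250,5,'c3')"
```

```text
(no output)
```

View pics/w2.png

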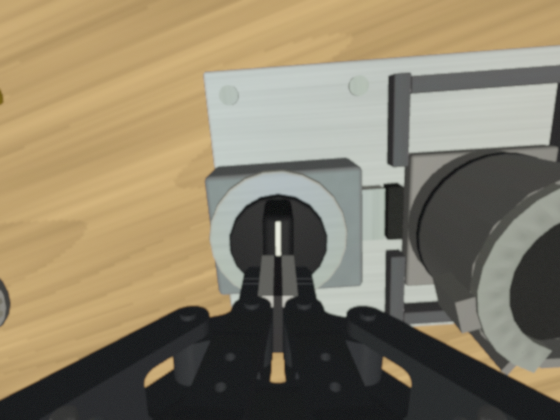

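View pics/c3.png

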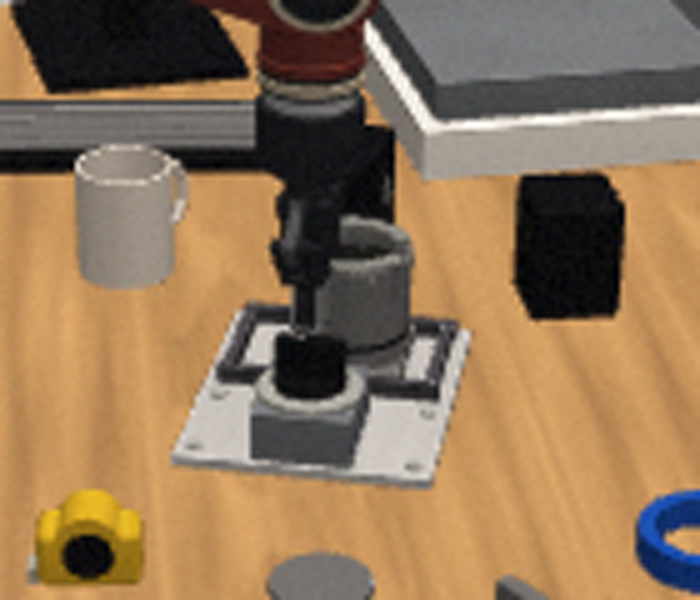

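Run:
```python
from h import *
im,d,K,T=load("w2");P=world(d,K,T);v,u=np.indices(d.shape);z=P[...,2]
o=st()
for vv in range(195,370,12):
    print(vv,[tuple((P[vv,uu]*1000).round().tolist()) for uu in (262,270,278,286,294)])
im,d,K,T=load("s2");P=world(d,K,T)
for vv in range(175,215,4): print(vv,[tuple((P[vv,uu]*1000).round().tolist()) for uu in (256,260,264,268)])
crop('w2',200,360,150,300,5,'c4')
```

```text
{'t': 3.6333, 'q': [-0.0107, -0.0713, 1.9618, -0.0, 1.2511, -1.2298], 'tool_pos': [0.5193, 0.0687, 0.0696], 'tool_rot': [0.2759, 1.5531, -0.2759], 'contact_force': [0.2317, 0.068, 0.1912], 'wrist_torque': [0.0002, -0.0109, -0.0281], 'opening': 0.0001}
195 [(493.0, 70.0, 56.0), (494.0, 75.0, 59.0), (494.0, 79.0, 62.0), (497.0, 83.0, 59.0), (499.0, 86.0, 56.0)]
207 [(497.0, 69.0, 65.0), (494.0, 75.0, 80.0), (496.0, 78.0, 81.0), (497.0, 82.0, 80.0), (503.0, 85.0, 63.0)]
219 [(503.0, 67.0, 63.0), (496.0, 74.0, 93.0), (497.0, 78.0, 93.0), (499.0, 81.0, 93.0), (509.0, 82.0, 64.0)]
231 [(510.0, 64.0, 64.0), (501.0, 72.0, 94.0), (502.0, 76.0, 95.0), (504.0, 79.0, 93.0), (515.0, 80.0, 65.0)]
243 [(516.0, 62.0, 64.0), (507.0, 70.0, 93.0), (508.0, 74.0, 93.0), (509.0, 77.0, 94.0), (522.0, 78.0, 63.0)]
255 [(506.0, 67.0, 106.0), (508.0, 70.0, 104.0), (509.0, 73.0, 105.0), (510.0, 77.0, 105.0), (528.0, 76.0, 64.0)]
267 [(506.0, 68.0, 118.0), (508.0, 71.0, 117.0), (509.0, 73.0, 117.0), (510.0, 76.0, 117.0), (511.0, 79.0, 117.0)]
279 [(506.0, 68.0, 127.0), (507.0, 71.0, 127.0), (508.0, 74.0, 127.0)
[... 1063 characters left out ...]
 (510.0, 28.0, 171.0), (527.0, 60.0, 154.0), (552.0, 143.0, 114.0)]
187 [(525.0, 337.0, 4.0), (511.0, 41.0, 149.0), (527.0, 57.0, 140.0), (553.0, 151.0, 93.0)]
191 [(518.0, 257.0, 26.0), (513.0, 59.0, 124.0), (527.0, 55.0, 125.0), (552.0, 145.0, 80.0)]
195 [(518.0, 262.0, 5.0), (515.0, 71.0, 102.0), (528.0, 62.0, 106.0), (553.0, 148.0, 61.0)]
199 [(500.0, 69.0, 88.0), (514.0, 60.0, 92.0), (528.0, 59.0, 92.0), (542.0, 57.0, 92.0)]
203 [(500.0, 66.0, 73.0), (514.0, 59.0, 77.0), (528.0, 61.0, 75.0), (542.0, 55.0, 77.0)]
207 [(499.0, 53.0, 64.0), (512.0, 42.0, 70.0), (527.0, 49.0, 65.0), (541.0, 45.0, 66.0)]
211 [(498.0, 40.0, 55.0), (511.0, 35.0, 57.0), (525.0, 29.0, 60.0), (540.0, 39.0, 54.0)]
```

View pics/c4.png

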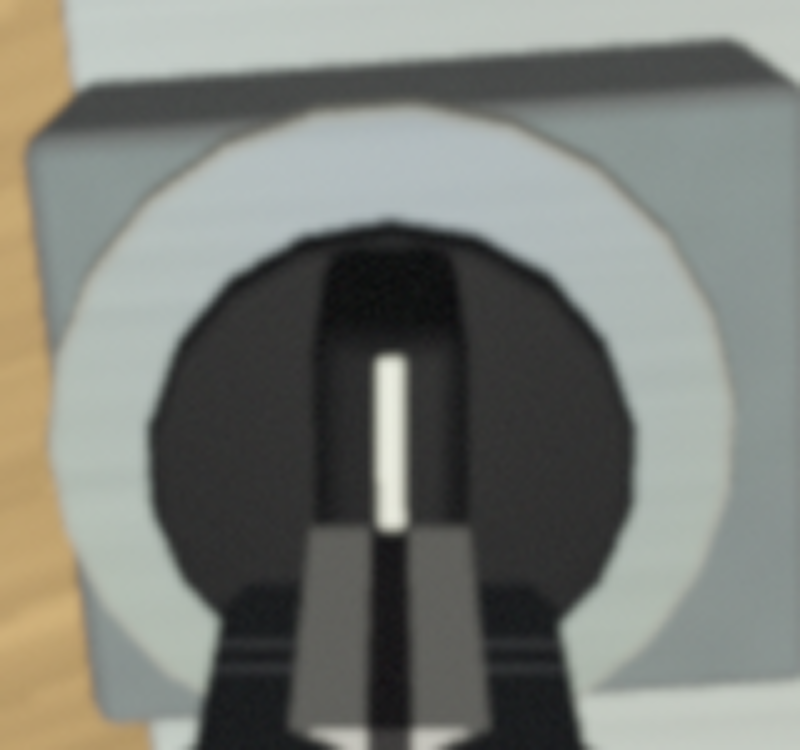

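Run:
```python
from h import *
im,d,K,T=load("w2");o=ctrl.get_obs()
for dz in (0,.01,.0187,.03,.04):
    p=np.array([*o['tool_pos'],1])+[0,0,dz,0];c=np.linalg.inv(T)@p;q=K@c[:3];print(dz,(q[:2]/q[2]).round(1),c[2].round(3),d[int(q[1]/q[2]),int(q[0]/q[2])])
z=world(*load("w2")[1:])[...,2]
print(np.round(z[244:262,258:300:4]*1000))
```

```text
0 [276.1 248.3] 0.187 0.1603167
0.01 [276.1 256.1] 0.178 0.14880057
0.0187 [276.  263.5] 0.169 0.14139271
0.03 [276.  274.3] 0.159 0.13305895
0.04 [275.9 285.2] 0.149 0.12485412
[[ 62.  64.  93.  94.  94.  94.  93.  93.  93.  64.  64.]
 [ 63.  64.  93.  94.  94.  95.  94.  94.  93.  63.  64.]
 [ 64.  64.  92.  94.  95.  94.  94.  94.  93.  64.  63.]
 [ 64.  65.  93.  94.  94.  94.  94.  94.  93.  63.  64.]
 [ 64.  63.  94.  94.  93.  95.  94.  95.  94.  63.  64.]
 [ 63.  64.  94.  94.  95.  95.  94.  94.  94.  64.  64.]
 [ 63.  64.  93.  94.  93.  96.  94.  94.  94.  65.  63.]
 [ 62.  64.  93.  94.  95.  95.  93.  94.  93.  63.  64.]
 [ 64.  63.  92.  94.  93.  95.  94.  94.  94.  64.  64.]
 [ 63.  64.  93.  93.  94.  94.  93.  94.  94.  63.  64.]
 [ 64.  64.  93.  93.  94.  94.  94.  94.  94.  64.  64.]
 [ 63. 106. 106. 104. 106. 105. 106. 105. 106.  64.  64.]
 [ 64. 107. 106. 107. 106. 107. 107. 107. 107.  65.  64.]
 [ 64. 107. 107. 108. 108. 108. 107. 108. 107.  63.  64.]
 [ 64. 109. 108. 108. 108. 108. 109. 109. 108.  63.  64.]
 [ 64. 109. 109. 110. 109. 110. 111. 110. 109.  63.  63.]
 [ 65. 111. 111. 111. 111. 112. 111. 111. 110.  64.  64.]
 [ 64. 112. 111. 112. 112. 111. 111. 111. 111.  63.  64.]]
```

```bash
python3 - <<'E'
from h import *
P=world(*load("w1")[1:])
for v in range(262,345,6): print(v,[tuple((P[v,u]*1000).round().tolist()) for u in (125,140,155,165,172)])
E
python3 - <<'E'
import sys; sys.path.insert(0,'.')
import os; os.chdir('.')
from h import *
crop('s2',235,295,150,215,9,'c5')
E
```

```text
262 [(560.0, -149.0, -1.0), (567.0, -132.0, -2.0), (573.0, -114.0, -1.0), (577.0, -102.0, -0.0), (580.0, -95.0, -2.0)]
268 [(567.0, -152.0, -0.0), (573.0, -135.0, -0.0), (580.0, -118.0, -1.0), (584.0, -105.0, 0.0), (587.0, -98.0, -1.0)]
274 [(574.0, -155.0, 1.0), (581.0, -138.0, 0.0), (493.0, 28.0, 283.0), (495.0, 30.0, 281.0), (594.0, -100.0, 1.0)]
280 [(581.0, -159.0, 0.0), (491.0, 25.0, 289.0), (493.0, 29.0, 288.0), (497.0, 29.0, 281.0), (602.0, -104.0, 0.0)]
286 [(590.0, -164.0, -2.0), (492.0, 26.0, 292.0), (494.0, 30.0, 291.0), (499.0, 28.0, 282.0), (609.0, -107.0, 1.0)]
292 [(493.0, 18.0, 290.0), (492.0, 28.0, 298.0), (496.0, 30.0, 293.0), (501.0, 28.0, 283.0), (617.0, -112.0, -0.0)]
298 [(494.0, 20.0, 295.0), (493.0, 29.0, 301.0), (498.0, 29.0, 293.0), (503.0, 27.0, 284.0), (507.0, 26.0, 276.0)]
304 [(491.0, 26.0, 306.0), (493.0, 30.0, 305.0), (499.0, 29.0, 295.0), (505.0, 26.0, 284.0), (510.0, 24.0, 276.0)]
310 [(492.0, 26.0, 308.0), (494.0, 31.0, 308.0), (502.0, 27.0, 294.0), (507.0, 25.0, 285.0), (511.0, 24.0, 277.0)]
316 [(493.0, 28.0, 311.0), (496.0, 30.0, 308.0), (503.0, 27.0, 296.0), (510.0, 24.0, 285.0), (648.0, -126.0, 0.0)]
322 [(494.0, 28.0, 313.0), (498.0, 29.0, 308.0), (505.0, 26.0, 296.0), (512.0, 24.0, 285.0), (657.0, -130.0, -1.0)]
328 [(496.0, 27.0, 313.0), (499.0, 29.0, 309.0), (506.0, 27.0, 298.0), (513.0, 23.0, 286.0), (665.0, -134.0, 0.0)]
334 [(496.0, 28.0, 315.0), (501.0, 27.0, 308.0), (509.0, 25.0, 298.0), (669.0, -146.0, 0.0), (673.0, -137.0, 0.0)]
340 [(494.0, 33.0, 324.0), (503.0, 27.0, 308.0), (511.0, 24.0, 298.0), (678.0, -150.0, -0.0), (681.0, -142.0, -0.0)]
```

View pics/c5.png

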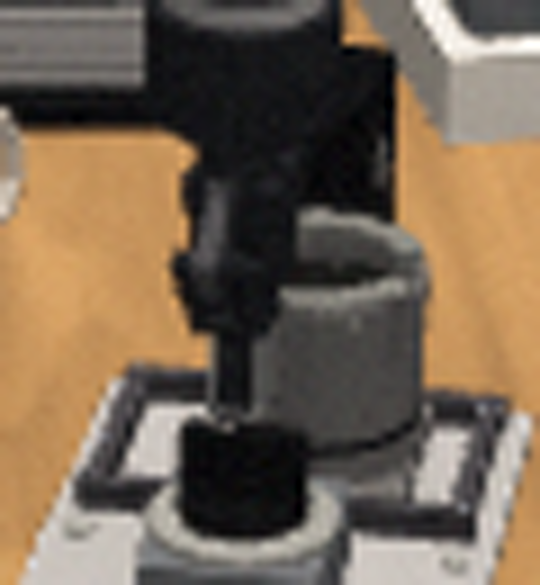

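The images disagree with the reported TCP. The shut fingertips are at z≈0.104 while the TCP reads 0.070, and the open tips show the same excess of about 33 mm. So the real fingertips end about 34 mm short of the reported TCP, and I'll command z 34 mm lower from here on.

drive_tool(
  commands="-1 -0.2 0 0 0; -1 -0.2 0 0 0; -1 -0.2 0 0 0; -1 -0.2 0 0 0; -1 -0.2 0 0 0; -1 0 0 0 0; -1 0.3 0 0 0; -1 0.5 0 0 0",
)

```text
t: 4.3
tool_pos: [0.5184, 0.0687, 0.0476]
tool_rot: [0.276, 1.555, -0.276]
contact_force: [-0.5, 0.1, -1.6]
opening: 0.0854
```

```bash
python3 -c "
from h import *
go(0.5190,0.0690,0.036,69.9)"
```

```text
t 4.3 pos [0.5184 0.0687 0.0476] jaw 69.85 xaxis [-0.0019  0.     -1.    ] open 0.0854 F [-0.49  0.1  -1.57] Tq [0.07 0.07 0.01]
units xyz [0.29  0.013 0.012] turn -0.010244107356322729
```

drive_tool(
  commands="-1 0.2 0 0 0; 0 0.35 0 0 0; 1 0.35 0 0 0; 1 0.35 0 0 0; 1 0.35 0 0 0; 1 0.35 0 0 0; 1 0.35 0 0 0; 1 0.35 0 0 0",
  newtons=30,
)

```text
t: 4.97
tool_pos: [0.5199, 0.0687, 0.0364]
tool_rot: [0.276, 1.552, -0.275]
contact_force: [0.2, -0.6, 2.4]
opening: 0.0137
```

```bash
python3 -c "
from h import *
go(0.5190,0.0690,0.036,69.9)"
```

```text
t 4.97 pos [0.5199 0.0687 0.0364] jaw 69.86 xaxis [ 1.4e-03  1.0e-04 -1.0e+00] open 0.0137 F [ 0.17 -0.55  2.38] Tq [0.03 0.02 0.05]
units xyz [ 0.01  -0.001 -0.024] turn -0.0075021083046863165
```

drive_tool(
  commands="1 0 0 0 0; 1 0 0 0 0.8; 1 0 0 0 1.6; 1 0 0 0 2.4; 1 0 0 0 3.2; 1 0 0 0 4; 1 0 0 0 4.8; 1 0 0 0 5.6",
  newtons=80,
)

```text
t: 5.63
tool_pos: [0.52, 0.0689, 0.0365]
tool_rot: [0.659, 1.467, -0.658]
contact_force: [-1.1, 2.3, 3.3]
opening: 0.0124
```

```bash
python3 -c "
from h import *
go(0.5190,0.0690,0.036,69.9)"
```

```text
t 5.63 pos [0.52   0.0689 0.0365] jaw 41.68 xaxis [ 1.6e-03  3.0e-04 -1.0e+00] open 0.0124 F [-1.13  2.31  3.29] Tq [0.2  0.06 0.14]
units xyz [ 0.012 -0.017 -0.019] turn -5.644758571169201
```

drive_tool(
  commands="1 0 0 0 1.2; 1 0 0 0 2.4; 1 0 0 0 3.6; 1 0 0 0 4.8; 1 0 0 0 6; 1 0 0 0 7.2; 1 0 0 0 8.4; 1 0 0 0 9.2",
)

```text
t: 6.3
tool_pos: [0.5203, 0.069, 0.0365]
tool_rot: [1.267, 1.171, -1.263]
contact_force: [1.2, 0.7, 2.0]
opening: 0.0126
```

```bash
python3 -c "
from h import *
go(0.5190,0.0690,0.036,69.9)"
```

```text
t 6.3 pos [0.5203 0.069  0.0365] jaw -4.38 xaxis [ 2.3e-03  6.0e-04 -1.0e+00] open 0.0126 F [1.23 0.7  1.97] Tq [ 0.22 -0.08  0.27]
units xyz [ 0.012 -0.032  0.003] turn -14.856445449200876
```

drive_tool(
  commands="1 0 0 0 0.3; 1 0 0 0 0.3; 1 0 0 0 0.3; -1 0 0 0 0.3; -1 0 0 0 0.3; -1 0 0 0 0.3; -1 0 0 0 0.3; -1 0 0 0 0.3",
)

```text
t: 6.97
tool_pos: [0.5189, 0.0685, 0.0353]
tool_rot: [1.281, 1.161, -1.282]
contact_force: [0.6, 0.3, 0.8]
opening: 0.0724
```

drive_tool(
  commands="-1 -0.6 0 0 0; -1 -1.4 0 0 0; -1 -2.4 0 0 0; -1 -3.4 0 0 0; -1 -4.2 0 0 0; -1 -4.8 0 0 0; -1 -5 0 0 0; -1 -5 0 0 0",
)

```text
t: 7.63
tool_pos: [0.5207, 0.0686, 0.2384]
tool_rot: [1.284, 1.157, -1.278]
contact_force: [-0.3, -0.7, -0.3]
opening: 0.0853
```

Run:
```python
from h import *
snap('wrist','w3');snap('top','t3')
go(0.5775,-0.3705,0.2,-66.8)
```

```text
t 7.73 pos [0.5186 0.0686 0.2337] jaw -5.65 xaxis [-0.0025 -0.     -1.    ] open 0.0854 F [ 0.7  -0.06 -0.82] Tq [ 0.02 -0.01  0.02]
units xyz [ 0.84   2.549 10.779] turn 12.229801221555858
```

View pics/w3.png

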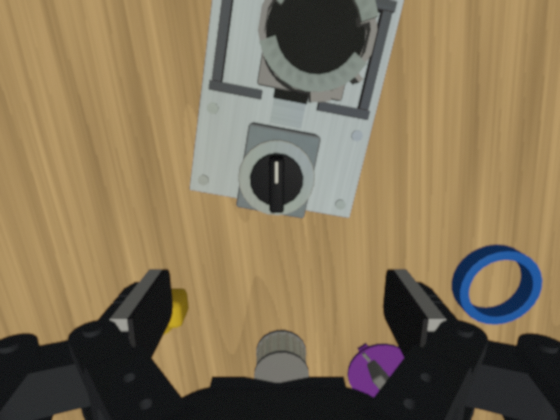

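Run:
```python
from h import *
im,d,K,T=load("w3");P=world(d,K,T);v,u=np.indices(d.shape);z=P[...,2]
def rep(n,m):
    q=P[m];r=cv2.minAreaRect((q[:,:2]*1000).astype(np.float32));print(n,m.sum(),np.median(q,0).round(4),[np.round(x,1) for x in r])
b=(u>225)&(u<330)&(v>120)&(v<222)
rep("knob",b&(z>.084));rep("house",b&(z>.044)&(z<.06))
crop('w3',180,400,0,222,3,'c6')
```

```text
knob 820 [0.5199 0.0714 0.0934] [array([519.7,  70.1]), array([50.5, 13.1]), np.float64(84.6)]
house 3823 [0.5255 0.0919 0.0547] [array([521.4,  74.5]), array([88.2, 77.3]), np.float64(73.8)]
```

View pics/c6.png

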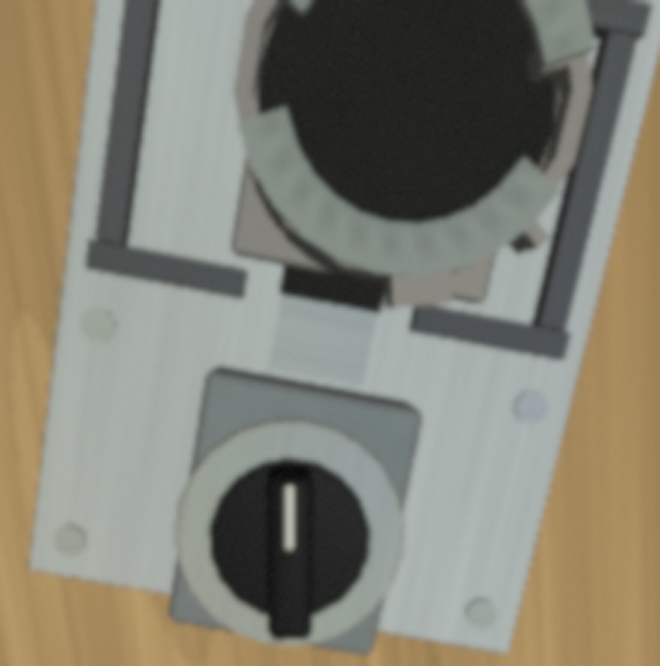

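The knob bar is now at -95°, which is q ≈ 1.38 rad, and the pad is against the cup's foot. Clamped. Next I go above the lid.

drive_tool(
  commands="-1 0 0.15 0.6 1; -1 0 0.4 1.6 2; -1 0 0.6 2.6 3; -1 0 0.85 3.6 4; -1 0 1.1 4.6 5; -1 0 1.3 5.6 6; -1 0 1.55 6.6 7; -1 0 1.8 7.6 8",
)

```text
t: 8.4
tool_pos: [0.5595, -0.2423, 0.2316]
tool_rot: [1.769, 0.722, -1.775]
contact_force: [1.0, 0.1, 0.7]
opening: 0.0852
```

```bash
python3 -c "
from h import *
go(0.5775,-0.3705,0.2,-66.8)"
```

```text
t 8.4 pos [ 0.5595 -0.2423  0.2316] jaw -45.92 xaxis [-0.0049  0.003  -1.    ] open 0.0852 F [1.02 0.14 0.67] Tq [ 0.    0.03 -0.  ]
units xyz [0.779 2.621 1.905] turn 4.176847012036532
```

drive_tool(
  commands="-1 0.1 0.6 0.45 0.9; -1 0.2 1.2 0.9 1.8; -1 0.4 1.8 1.3 2.7; -1 0.6 2.3 1.7 3.5; -1 0.75 2.6 1.9 4.15; -1 0.75 2.6 1.9 4.15; -1 0.75 2.6 1.9 4.15",
)

```text
t: 8.98
tool_pos: [0.5778, -0.3678, 0.2013]
tool_rot: [1.993, 0.423, -2.001]
contact_force: [0.8, -0.2, 1.0]
opening: 0.0856
```

Run:
```python
from h import *
snap('wrist','w4')
go(0.5775,-0.3705,0.2,-66.8)
im,d,K,T=load("w4");P=world(d,K,T);z=P[...,2]
dd=np.hypot(P[...,0]-.5775,P[...,1]+.3705)
def rep(n,m):
    q=P[m];r=cv2.minAreaRect((q[:,:2]*1000).astype(np.float32));print(n,m.sum(),np.median(q,0).round(4),[np.round(x,1) for x in r])
rep("bar",(dd<.06)&(z>.046)&(z<.06));rep("flange",(dd<.06)&(z>.014)&(z<.026));rep("all",(dd<.06)&(z>.014)&(z<.06))
```

```text
t 9.03 pos [ 0.5784 -0.3673  0.2027] jaw -66.35 xaxis [-0.0035  0.0033 -1.    ] open 0.0854 F [-0.    0.47 -0.18] Tq [-0.01 -0.05 -0.04]
units xyz [0.067 0.064 0.052] turn 0.0909670079100664
bar 840 [ 0.5812 -0.3687  0.0514] [array([ 580.4, -369. ]), array([52.8, 13.6]), np.float64(24.6)]
flange 4919 [ 0.5828 -0.3668  0.0197] [array([ 580.2, -369.2]), array([86.1, 86.9]), np.float64(24.4)]
all 5800 [ 0.5828 -0.3675  0.0199] [array([ 580.2, -369.2]), array([86.1, 86.9]), np.float64(24.4)]
```

View pics/w4.png

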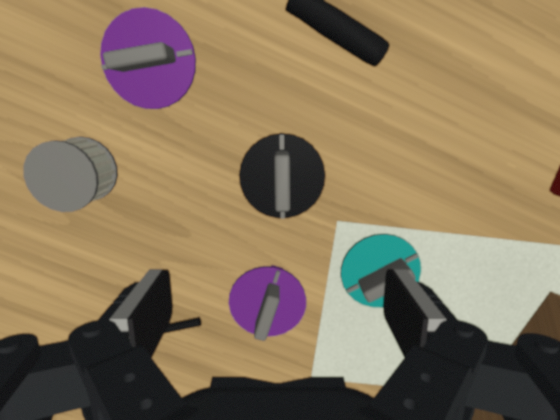

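The black lid is at (282,178), its bar along the image vertical. Its world position is (0.580,-0.3695) with the bar at 24.5°. Descending.

```bash
python3 -c "
from h import *
go(0.580,-0.3697,-0.009,-65.5)"
```

```text
t 9.03 pos [ 0.5784 -0.3673  0.2027] jaw -66.35 xaxis [-0.0035  0.0033 -1.    ] open 0.0854 F [-0.    0.47 -0.18] Tq [-0.01 -0.05 -0.04]
units xyz [ 5.292  0.093 -0.023] turn -0.16903299208993303
```

drive_tool(
  commands="-1 0.7 0.05 -0.02 -0.17; -1 1.5 0.08 -0.02 -0.17; -1 2.4 0.08 -0.02 -0.17; -1 3.2 0.08 -0.02 -0.17; -1 3.9 0.08 -0.02 -0.17; -1 4.3 0.08 -0.02 -0.17; -1 4.5 0.08 -0.02 -0.17; -1 4.5 0.08 -0.02 -0.17",
)

```text
t: 9.7
tool_pos: [0.5805, -0.3695, 0.0237]
tool_rot: [1.984, 0.434, -1.988]
contact_force: [-0.2, -0.2, 0.2]
opening: 0.0855
```

```bash
python3 -c "
from h import *
go(0.580,-0.3697,-0.009,-65.5)"
```

```text
t 9.7 pos [ 0.5805 -0.3695  0.0237] jaw -65.48 xaxis [-0.0027  0.0023 -1.    ] open 0.0855 F [-0.15 -0.16  0.15] Tq [ 0.01 -0.03  0.01]
units xyz [0.817 0.003 0.012] turn 0.0032339484832277776
```

drive_tool(
  commands="-1 0.3 0 0 0; -1 0.6 0 0 0; -1 0.75 0 0 0; -1 0.8 0 0 0; 0 0.8 0 0 0; 1 0.8 0 0 0; 1 0.8 0 0 0; 1 0.8 0 0 0",
  newtons=30,
)

```text
t: 10.37
tool_pos: [0.5818, -0.3715, -0.0056]
tool_rot: [1.986, 0.429, -1.985]
contact_force: [0.5, 0.0, 0.5]
opening: 0.0389
```

drive_tool(
  commands="1 0 0 0 0; 1 0 0 0 0; 1 0 0 0 0; 1 0 0 0 0",
  newtons=50,
)

```text
t: 10.7
tool_pos: [0.5818, -0.3714, -0.0058]
tool_rot: [1.986, 0.429, -1.985]
contact_force: [0.7, 0.2, 2.2]
opening: 0.0127
```

```bash
python3 -c "
from h import *
go(0.580,-0.3697,-0.009,-65.5)"
```

```text
t 10.7 pos [ 0.5818 -0.3714 -0.0058] jaw -65.55 xaxis [ 9.e-04 -7.e-04 -1.e+00] open 0.0127 F [0.66 0.19 2.23] Tq [ 0.03 -0.05 -0.01]
units xyz [ 0.08  -0.057  0.024] turn -0.010383141037010546
```

drive_tool(
  commands="1 -0.3 0 0 0; 1 -0.8 0 0 0; 1 -1.5 0 0 0; 1 -2.3 0 0 0; 1 -3.2 0 0 0; 1 -4 0 0 0; 1 -4.6 0 0 0; 1 -5 0 0 0",
)

```text
t: 11.37
tool_pos: [0.5822, -0.3717, 0.1983]
tool_rot: [1.987, 0.426, -1.981]
contact_force: [1.1, 0.6, -1.6]
opening: 0.013
```

Run:
```python
from h import *
snap('wrist','w5')
go(0.555,0.19,0.2,-106.2)
```

```text
t 11.42 pos [ 0.5833 -0.3725  0.2015] jaw -65.55 xaxis [ 0.0073 -0.0058 -1.    ] open 0.0131 F [ 1.39 -0.93  1.66] Tq [-0.01 -0.02 -0.02]
units xyz [ -0.05  -13.095  -5.177] turn 8.130853398649782
```

View pics/w5.png

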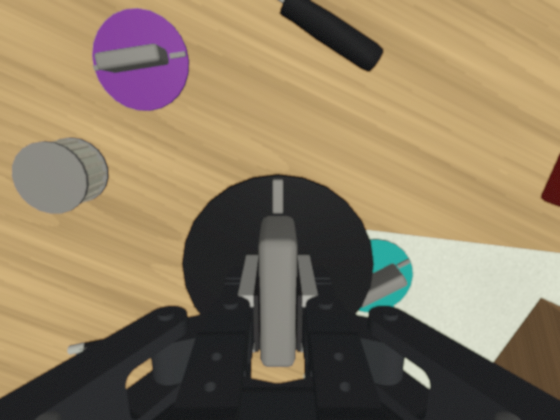

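The lid is held, its bar centred between the pads. Next I fit its offset in the hand and move to a viewing pose beside the cup.

```bash
cat >> h.py <<'E'
from scipy.optimize import least_squares
def lidfit(fn,pos,rot):
    im,d,K,T=load(fn);P=world(d,K,T);M=R.from_rotvec(rot).as_matrix()
    L=(P-pos)@M  # tool frame
    hgt=-L[...,0]  # above TCP
    v,u=np.indices(d.shape)
    m=(abs(hgt-.026)<.004)&(np.hypot(L[...,1],L[...,2])<.055)
    e=m&~cv2.erode(m.astype(np.uint8),np.ones((3,3))).astype(bool)
    q=L[m][:,1:];hull=cv2.convexHull((q*1e4).astype(np.float32))[:,0]/1e4
    hull=hull[hull[:,1]<-.005]
    f=lambda p:np.hypot(*(hull-p[:2]).T)-.044
    r=least_squares(f,[0,0],loss='soft_l1',f_scale=.001);print("lid ctr in tool y,z",r.x.round(4),"rms",np.sqrt(np.mean(f(r.x)**2)).round(4),len(hull),"h",np.median(hgt[m]).round(4))
E
python3 - <<'E'
from h import *
o=ctrl.get_obs();lidfit('w5',o['tool_pos'],o['tool_rot'])
go(0.465,0.22,0.2,-106.2)
E
```

```text
lid ctr in tool y,z [-0.0019  0.0019] rms 0.0002 25 h 0.0227
t 11.42 pos [ 0.5833 -0.3725  0.2015] jaw -65.55 xaxis [ 0.0073 -0.0058 -1.    ] open 0.0131 F [ 1.39 -0.93  1.66] Tq [-0.01 -0.02 -0.02]
units xyz [ -0.071 -14.709  -3.44 ] turn 8.130853398649782
```

drive_tool(
  commands="1 0 -0.5 -0.1 0.5; 1 0 -1.3 -0.3 1; 1 0 -2.2 -0.5 1.5; 1 0 -3.1 -0.7 2; 1 0 -4 -0.95 2.5; 1 0 -4.9 -1.15 3; 1 0 -5.8 -1.35 3.5; 1 0 -6.7 -1.55 4",
)

```text
t: 12.08
tool_pos: [0.5255, -0.0996, 0.1925]
tool_rot: [2.182, 0.083, -2.185]
contact_force: [0.3, 0.5, -1.5]
opening: 0.0132
```

```bash
python3 -c "
from h import *
go(0.465,0.22,0.2,-106.2)"
```

```text
t 12.08 pos [ 0.5255 -0.0996  0.1925] jaw -85.69 xaxis [-1.6e-03  7.0e-04 -1.0e+00] open 0.0132 F [ 0.26  0.54 -1.55] Tq [ 0.04 -0.05 -0.02]
units xyz [-0.18  -8.08   0.908] turn 4.101204907919128
```

drive_tool(
  commands="1 -0.1 -0.9 0.1 0.6; 1 -0.2 -1.9 0.2 1.2; 1 -0.2 -2.9 0.3 1.8; 1 -0.2 -3.9 0.45 2.4; 1 -0.2 -4.9 0.55 3; 1 -0.2 -5.9 0.7 3.6; 1 -0.2 -6.8 0.8 4.1; 1 -0.2 -7.5 0.85 4.1",
)

```text
t: 12.75
tool_pos: [0.4678, 0.1974, 0.2007]
tool_rot: [-2.07, 0.292, 2.073]
contact_force: [1.2, -0.1, -1.6]
opening: 0.0128
```

drive_tool(
  commands="1 0 -0.4 -0.2 0; 1 0 -0.6 -0.2 0; 1 0 -0.6 -0.2 0; 1 0 -0.6 -0.2 0; 1 0 -0.6 -0.2 0",
)

```text
t: 13.17
tool_pos: [0.4837, 0.2149, 0.2011]
tool_rot: [-2.07, 0.294, 2.072]
contact_force: [0.0, -0.8, -1.5]
opening: 0.0131
```

Run:
```python
from h import *
o=ctrl.get_obs()
snap('wrist','w6');snap('top','t6')
go(0.465,0.22,0.2,-106.2)
lidfit('w6',o['tool_pos'],o['tool_rot'])
```

```text
t 13.27 pos [0.484  0.2148 0.2014] jaw -106.14 xaxis [-4.e-04 -3.e-04 -1.e+00] open 0.0134 F [-0.88  0.27 -1.49] Tq [ 0.01  0.03 -0.01]
units xyz [0.036 0.007 0.492] turn 0.01189523527791323
lid ctr in tool y,z [-0.0006  0.0017] rms 0.0002 31 h 0.0256
```

View pics/w6.png

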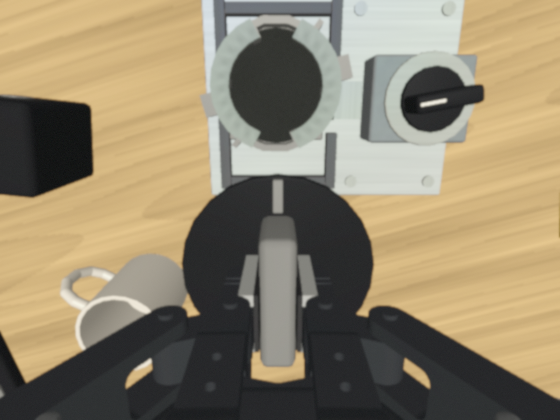

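The cup mouth is at (276,85), with its notches on the image vertical, in line with the lid bar. Next I measure rim centre and notch direction relative to the lid.

```bash
cat >> h.py <<'E'
def cupfit(fn,c0,pos,rot):
    im,d,K,T=load(fn);P=world(d,K,T);z=P[...,2]
    m=(abs(z-.110)<.004)&(np.hypot(P[...,0]-c0[0],P[...,1]-c0[1])<.055)
    q=P[m][:,:2]
    # inner/outer fit: model annulus by radial percentiles
    c=np.array(c0,float)
    ang=lambda c:np.arctan2(q[:,1]-c[1],q[:,0]-c[0])
    def edge(c):
        a=ang(c);r=np.hypot(*(q-c).T);b=((a+np.pi)/(2*np.pi)*72).astype(int)%72
        I,O=[],[]
        for k in range(72):
            s=r[b==k]
            if len(s)<8: I.append(np.nan);O.append(np.nan)
            else: I.append(np.percentile(s,2));O.append(np.percentile(s,98))
        return np.array(I),np.array(O)
    for _ in range(15):
        I,O=edge(c);th=(np.arange(72)+.5)/72*2*np.pi-np.pi
        I=np.where(abs(I-.033)<.003,I,np.nan);ok=~np.isnan(I)
        A=np.c_[np.cos(th[ok]),np.sin(th[ok]),np.ones(ok.sum())];s=np.linalg.lstsq(A,I[ok],rcond=None)[0];c=c+s[:2]
    a=np.degrees(ang(c));r=np.hypot(*(q-c).T)
    h=np.histogram(a[(r>.034)&(r<.0395)],bins=180,range=(-180,180))[0]
    th=np.arange(-179,180,2);gap=th[h<.35*np.median(h)]
    g2=np.degrees(np.angle(np.mean(np.exp(2j*np.radians(gap)))))/2
    M=R.from_rotvec(rot).as_matrix();rel=M.T@(np.array([*c,.11])-pos)
    print("cup",c.round(4),"inner r",s[2].round(4),"gaps",gap.tolist(),"axis",g2.round(2),"rel tool",rel.round(4))
    return c,g2
E
python3 - <<'E'
from h import *
o=ctrl.get_obs()
cupfit('w6',(.562,.19),o['tool_pos'],o['tool_rot'])
for f in('t3','t6','top0'):cupfit(f,(.562,.19),o['tool_pos'],o['tool_rot'])
im,d,K,T=load('w6');P=world(d,K,T);z=P[...,2];v,u=np.indices(d.shape)
def rep(n,m):
    q=P[m];r=cv2.minAreaRect((q[:,:2]*1000).astype(np.float32));print(n,m.sum(),[np.round(x,1) for x in r])
b=(u>355)&(u<490)&(v>45)&(v<150)
rep("knob",b&(z>.084));rep("house",b&(z>.044)&(z<.06));rep("disc",b&(z>.060)&(z<.068))
E
```

```text
cup [0.5644 0.1937] inner r 0.0331 gaps [-179, -177, -35, -33, -31, -29, -27, -25, -23, -21, -19, -17, -15, -13, -11, -9, -7, -5, -3, -1, 1, 3, 145, 147, 149, 151, 153, 155, 157, 159, 161, 163, 165, 167, 169, 171, 173, 175, 177, 179] axis -16.0 rel tool [ 0.0914 -0.0021 -0.0832]
cup [0.562 0.19 ] inner r 0.0 gaps [] axis nan rel tool [ 0.0914  0.0021 -0.0819]
cup [0.5639 0.1915] inner r 0.0339 gaps [-179, -177, -169, -161, -149, -145, -139, -137, -125, -105, -89, -87, -81, -71, -67, -51, -47, -41, -39, -35, -33, -31, -29, -27, -25, -23, -21, -19, -17, -15, -13, -11, -9, -7, -5, -3, -1, 1, 5, 9, 27, 35, 47, 61, 69, 73, 79, 87, 91, 95, 99, 103, 129, 137, 141, 145, 147, 149, 151, 153, 155, 157, 159, 161, 163, 165, 167, 169, 171, 173, 175, 177, 179] axis -18.78 rel tool [ 0.0914  0.0001 -0.0833]
cup [0.5628 0.1887] inner r 0.0342 gaps [-179, -177, -173, -169, -161, -141, -133, -111, -107, -99, -95, -91, -87, -83, -61, -53, -49, -41, -37, -35, -33, -31, -29, -27, -25, -23, -21, -19, -17, -15, -13, -11, -9, -7, -5, -3, -1, 1, 5, 31, 43, 49, 59, 81, 85, 89, 93, 97, 101, 105, 123, 129, 135, 139, 145, 147, 149, 151, 153, 155, 157, 159, 161, 163, 165, 167, 169, 171, 173, 175, 177, 179] axis -22.94 rel tool [ 0.0914  0.0032 -0.083 ]
knob 1369 [array([520. ,  69.9]), array([51.2, 14.1]), np.float64(84.4)]
house 5605 [array([521.6,  74.6]), array([87.9, 76.2]), np.float64(73.9)]
disc 2207 [array([520.1,  70.7]), array([51.9, 53.3]), np.float64(82.3)]
  return _methods._mean(a, axis=axis, dtype=dtype,
  ret = ret.dtype.type(ret / rcount)
```

Cup in the wrist view is at (0.5644,0.1937), notch axis -16.0°. The clamp geometry predicts (0.5645,0.1934), so they agree. Next is above the cup.

drive_tool(
  commands="1 0 -0.01 -0.4 0; 1 0 -0.03 -1 0; 1 0 -0.03 -1.6 0; 1 0 -0.03 -2 0; 1 0 -0.03 -2.12 0; 1 0.5 -0.03 -2.12 0; 1 1.1 -0.03 -2.12 0; 1 1.6 -0.03 -2.12 0",
)

```text
t: 13.93
tool_pos: [0.5655, 0.193, 0.1369]
tool_rot: [-2.071, 0.293, 2.071]
contact_force: [-0.2, 0.6, -2.5]
opening: 0.0128
```

Run:
```python
from h import *
o=ctrl.get_obs()
M=R.from_rotvec(o['tool_rot']).as_matrix()
snap('wrist','w7');snap('side','s7')
go(0.5656,0.1925,0.115,-106.1)
lidfit('w7',o['tool_pos'],o['tool_rot'])
crop('s7',215,335,110,220,5,'c7')
```

```text
t 14.03 pos [0.5623 0.1924 0.1329] jaw -106.09 xaxis [-0.0088 -0.0017 -1.    ] open 0.0131 F [-0.73 -0.52 -2.44] Tq [-0.02  0.03 -0.  ]
units xyz [ 0.447 -0.026 -0.082] turn 0.0013063664119044916
lid ctr in tool y,z [-0.0006  0.0017] rms 0.0002 33 h 0.0256
```

View pics/w7.png

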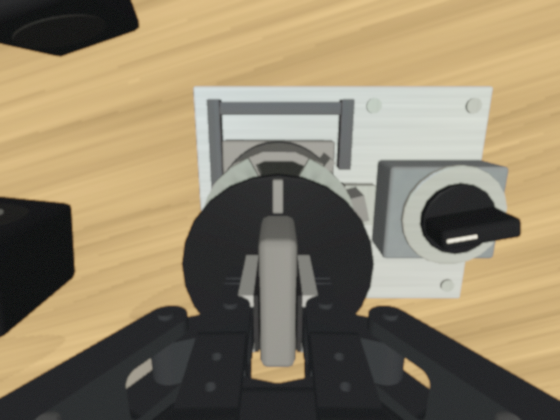

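View pics/c7.png

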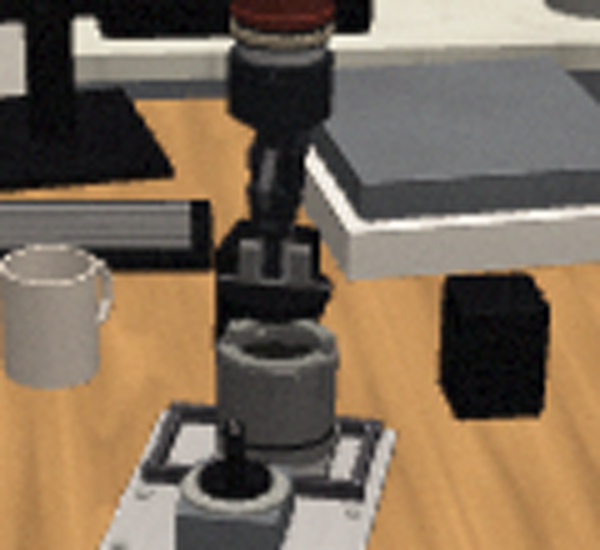

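drive_tool(
  commands="1 0.2 0 0 0; 1 0.4 0 0 0; 1 0.4 0 0 0; 1 0.4 0 0 0; 1 0.4 0 0 0",
)

```text
t: 14.45
tool_pos: [0.5664, 0.1937, 0.1227]
tool_rot: [-2.073, 0.291, 2.07]
contact_force: [0.9, 0.4, -0.9]
opening: 0.0133
```

Run:
```python
from h import *
go(0.5660,0.1926,0.090,-106.1)
```

```text
t 14.45 pos [0.5664 0.1937 0.1227] jaw -106.05 xaxis [ 1.6e-03  3.0e-04 -1.0e+00] open 0.0133 F [ 0.93  0.37 -0.93] Tq [ 0.02  0.   -0.04]
units xyz [0.817 0.031 0.004] turn 0.010009984324713627
```

drive_tool(
  commands="1 0.15 0.02 0 0; 1 0.3 0.03 0 0; 1 0.42 0.03 0 0; 1 0.5 0.03 0 0; 1 0.55 0.03 0 0; 1 0.6 0.03 0 0; 1 0.6 0.03 0 0; 1 0.6 0.03 0 0",
)

```text
t: 15.12
tool_pos: [0.5656, 0.1924, 0.0976]
tool_rot: [-2.071, 0.292, 2.071]
contact_force: [-0.3, 1.1, -0.8]
opening: 0.0132
```

Run:
```python
from h import *
go(0.5660,0.1926,0.090,-106.1)
```

```text
t 15.12 pos [0.5656 0.1924 0.0976] jaw -106.05 xaxis [-1.e-04 -0.e+00 -1.e+00] open 0.0132 F [-0.34  1.11 -0.83] Tq [-0.   -0.01 -0.01]
units xyz [ 0.189 -0.007 -0.009] turn 0.010018093883516599
```

drive_tool(
  commands="1 0.05 0 0 0; 1 0.1 0 0 0; 1 0.14 0 0 0; 1 0.18 0 0 0; 1 0.2 0 0 0; 1 0.2 0 0 0; 1 0.2 0 0 0",
)

```text
t: 15.7
tool_pos: [0.5657, 0.1925, 0.0902]
tool_rot: [-2.072, 0.292, 2.071]
contact_force: [-2.0, -0.2, 3.1]
opening: 0.0132
```

Run:
```python
from h import *
go(0.5660,0.1926,0.090,-106.1)
```

```text
t 15.7 pos [0.5657 0.1925 0.0902] jaw -106.05 xaxis [ 4.e-04  0.e+00 -1.e+00] open 0.0132 F [-2.02 -0.23  3.09] Tq [-0.08  0.32  0.01]
units xyz [ 0.004 -0.005 -0.006] turn 0.010418605231279798
```

Seated: z matches the predicted 0.090 and light contact is felt. Now the 36° clockwise twist.

drive_tool(
  commands="1 0 0 0 0.8; 1 0 0 0 1.7; 1 0 0.01 0 2.6; 1 0 0.01 0 3.5; 1 0 0.015 0 4.4; 1 0 0.02 0.01 5.2; 1 0 0.02 0.01 5.9; 1 0 0.02 0.01 6.3",
)

```text
t: 16.37
tool_pos: [0.5655, 0.1916, 0.0902]
tool_rot: [-1.73, 0.764, 1.728]
contact_force: [-0.2, -1.6, 1.5]
opening: 0.0132
```

Run:
```python
from h import *
go(0.5660,0.1926,0.090,-142.1)
```

```text
t 16.37 pos [0.5655 0.1916 0.0902] jaw -137.69 xaxis [ 1.3e-03 -2.0e-04 -1.0e+00] open 0.0132 F [-0.19 -1.59  1.46] Tq [-0.11  0.06  0.02]
units xyz [ 0.004 -0.026  0.01 ] turn 0.8817397700792867
```

drive_tool(
  commands="1 0 0 0 0.5; 1 0 0 0 0.9; 1 0 0 0 0.9; 1 0 0 0 0.9; 1 0 0 0 0.9; 1 0 0 0 0.9",
)

```text
t: 16.87
tool_pos: [0.5655, 0.1917, 0.0902]
tool_rot: [-1.679, 0.818, 1.677]
contact_force: [-0.1, -1.5, 3.8]
opening: 0.0129
```

Run:
```python
from h import *
go(0.5660,0.1926,0.090,-142.1)
snap('wrist','w8');snap('side','s8');snap('top','t8')
crop('w8',150,410,100,320,3,'c8')
a=load('s8')[0][130:240,215:315];b=load('t8')[0][165:255,145:265]
cv2.imwrite('pics/c9.png',np.hstack([cv2.resize(a,(400,440),interpolation=2),cv2.resize(b,(400,440),interpolation=2)]))
```

```text
t 16.87 pos [0.5655 0.1917 0.0902] jaw -142.02 xaxis [ 0.0012 -0.     -1.    ] open 0.0129 F [-0.06 -1.47  3.79] Tq [-0.18  0.02  0.01]
units xyz [ 0.004 -0.023  0.009] turn 0.01542857267583031
```

View pics/c8.png

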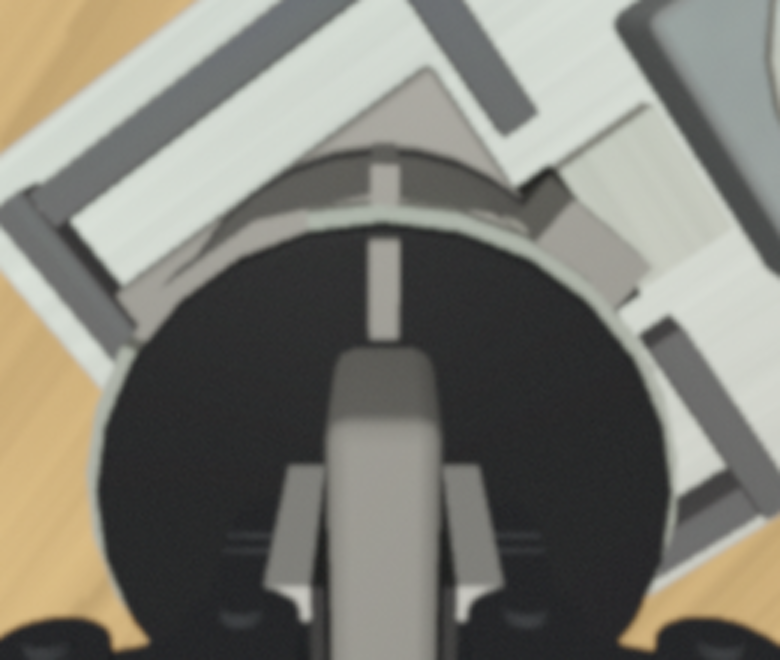

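View pics/c9.png

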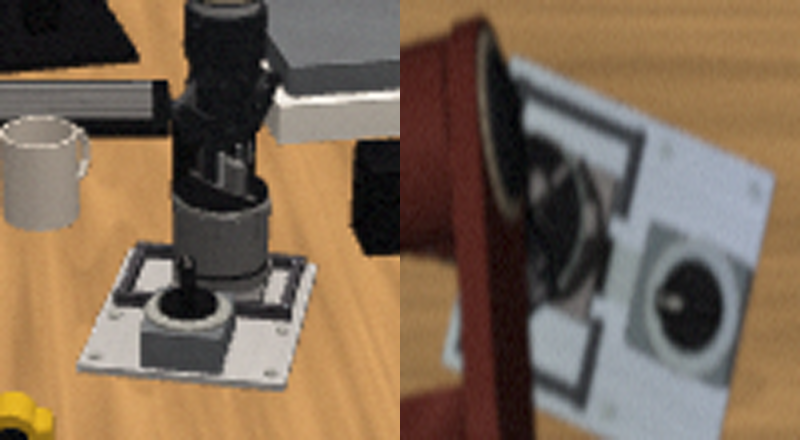

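The pointer ridge (crop 384,290) lines up with the halfway rib (crop 384,180). The latch block is well off to the right, the flange sits on the rim all round, and forces are light. Handing in while still gripping.

```bash
python3 -c "
from h import *
st();print(ctrl.finish_job())"
```

```text
{'t': 17.0167, 'q': [0.2024, 0.0774, 1.7756, -0.0003, 1.2873, 2.6816], 'tool_pos': [0.5655, 0.1917, 0.0902], 'tool_rot': [-1.6792, 0.8187, 1.677], 'contact_force': [0.8105, -1.4797, 3.9139], 'wrist_torque': [-0.2385, -0.0528, 0.0231], 'opening': 0.0131}
the job is handed in; nothing more can be done
None
```

I clamped the cup, seated the black lid, twisted it 36° clockwise to the halfway rib and handed the job in at 17.0 s, still gripping the lid there.

**What I did**
- **Clamp:** I turned the knob to about 1.38 rad. The pad was against the cup's foot, measured just after the turn and again before the lid went on.
- **Lid:** The lugs went down through the notches. The tool stopped at z = 0.0902 m, where the predicted seated height was 0.090.
- **Twist:** The lid turned with almost no resistance (about 0.02 N m), so it is short of the spring balls.

**Last checks**
- In the last wrist image the pointer ridge lines up with the halfway rib, and the flange sits on the rim.
- Contact force was about 4 N and the finger opening was 13 mm on the bar.

**What disagreed**
- **Finger length:** The real fingertips end about 34 mm short of the reported TCP. My first close on the knob therefore shut on air just above it, without touching anything. I corrected for this in every later move.
- **Camera readings:** The wrist and top cameras differed by 1 to 2.5 mm. I settled this with the knob position found while gripping it and the clamp geometry.

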